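# Reverse a bone chisel in the spring clip and put it away handle first

### The job

Take the bone chisel with the thick square handle out of the rack by its handle, press its shaft down into the spring clip and let go, so that the clip holds it. Then take it by the shaft on the other side of the clip, lift it out, and lay it in the cassette with its handle down inside the narrow pocket and its shaft pointing out of the open end; let go of it there.

Things in the scene. Friction and masses are not known exactly. Their poses are not given: they have to be found in the camera images.
- chisel_handle (a point): Centre of the chisel's black 22 x 22 x 72 mm handle (others in the rack: 14 mm square, 30 mm ball). x runs from handle to blade, z up; shoulder 36 mm along +x, then a 12 x 12 mm shaft of 85 mm, then a 25 mm blade; balance point at +50 mm. 0.12-0.24 kg. It starts with the shaft in a slot too narrow for fingers (walls 58 mm high), handle free, axis 46 mm above the table; neighbours 80 mm away.
- chisel_shaft (a point): Point on the axis of the chisel's square 12 x 12 mm steel shaft, 66 mm beyond the shoulder, 102 mm along +x from the handle's centre: where to take it on the far side of the clip. Same axes as the handle. The square shaft runs on 19 mm beyond here, then the thin blade.
- clip_seat (a point): Place of the shaft's axis in the fixed clip, 85 mm above the table; x along the shaft (either way round), z up. Two 20 mm wide sprung jaws, 9 mm apart when empty, splay from 10 mm above here to a mouth 33 mm wide 32 mm above. Push in from above with 5 to 20 N; a seat stops the shaft at this height. The clip should grip about 20 mm beyond the shoulder, near the balance point.
- pocket (a point): Place of the handle's centre in the pocket, 31 mm above the table, 11 mm above its floor. z up; pocket along x, walled at +x, open at -x: the chisel's x must point along this -x. Inside 44 mm wide (no room for fingers) and from -47 to +48 mm in x; a ledge 5 mm above the floor from -47 to -77 mm bears the shaft's root. Side walls rise 29 mm above here and end at -77 mm.
There are look-alikes about, which are no part of the job. Leave any blue or turquoise look-alike of the part that bears chisel_handle alone.

How it is judged:
On the way, in this order (a step that is already met when the one before it is completed fails the run):
1. the chisel's shaft sits in the spring clip, let go by the fingers (x of clip_seat in the frame of chisel_shaft between -0.064 and -0.02 m and y of clip_seat in the frame of chisel_shaft between -0.008 and 0.008 m and z of clip_seat in the frame of chisel_shaft between -0.008 and 0.008 m and angle between the x axis of chisel_shaft and the x axis of clip_seat, either way round below 0.26 rad and contact force between the fingers and chisel below 0.1 N and linear speed of chisel below 0.02 m/s), for 0.3 s.
2. the chisel is lifted out of the clip by its shaft (distance between the grasp point and chisel_shaft below 0.04 m and contact force between the fingers and chisel above 1 N and z of chisel_shaft in the frame of clip_seat above 0.02 m), for 0.1 s.
At the end, for the whole second after the job is handed in: The chisel's handle lies down in the cassette's pocket (centre within 20 mm along, 16 mm across and 10 mm in height of its place), the chisel within about 12 degrees of the pocket's direction and level, its shaft pointing out of the open end, released and at rest (x of chisel_handle in the frame of pocket between -0.02 and 0.02 m and y of chisel_handle in the frame of pocket between -0.016 and 0.016 m and z of chisel_handle in the frame of pocket between -0.01 and 0.01 m and x of chisel_shaft in the frame of pocket below -0.07 m and angle between the x axis of chisel_shaft and the x axis of pocket, either way round below 0.22 rad and angle between the z axis of chisel_shaft and the z axis of pocket, either way round below 0.2 rad and linear speed of chisel below 0.02 m/s); the robot touches nothing.
It also fails if it takes over 56 s, if anything falls off the work surface, if the arm or the gripper's body presses on something with over 40 N, if the wrist force passes 120 N, or if a joint passes its speed limit or range.

### The arm

A 6-joint arm with a two-finger parallel gripper is mounted at the origin on the work surface. World frame = base frame: x ahead of the robot, y to its left, z up, the work surface at z = 0. Lengths are in m, angles in rad, forces in N, time in s.
With the tool pointing down it reaches from about 0.35 to 0.875 m from the base axis. Payload 15.5 kg.
Tool frame: the origin (TCP) lies midway between the tips of the shut fingers; the grasp point (between the pads) lies 19 mm behind it (manip.pinch_z is the distance from the TCP to the grasp point, in m); z points along the fingers, y is the line along which they close (so a half turn about z gives the same grasp; the last joint's range is limited). The gripper opens to 85 mm and grips with 20 to 120 N. Pads are 22 mm wide; open, the fingers measure 114 mm over their backs; the gripper's body (76 mm by 85 mm) begins 54 mm behind the grasp point. The pads swing forward as they close: fully open they stand 13 mm farther back than shut.
Start: joints at [-1.377, 0.494, 1.345, -0, 1.302, -0.096], TCP at [0.179, -0.599, 0.231] pointing down, gripper open.
Joint ranges: [-2.91, 2.91], [-0.82, 2.16], [0.22, 2.67], [-1.22, 4.37], [0.12, 2.79], [-3.08, 3.08]. Speed limits (rad/s): [1.89, 1.89, 2.57, 3.01, 3.01, 3.01].

### API

Orientations are given as a unit quaternion [x, y, z, w].
In Python, from workcell import manip gives the robot as it stands.
- The arm moves only by the tool play_rows, never from a script. Its argument "steps" is a list that holds one entry, the list of rows, each a list of 5 numbers: the shift along the tool's x, y, z in m, then the turn about the tool's z in rad, then the opening, from 0 (shut) to 1 (fully open). In form: [[[x, y, z, turn, hand], ...]]. A call has 1 to 8 rows; each row shifts and turns the commanded pose from where the row before left it, along the tool's axes as they then stand; what a row does not reach is not made up. A row lasts 1/8 s, in which the tool goes at most 62.5 mm and 10.7 degrees, less where a joint would pass 70% of its speed; a pose out of reach is approached as far as the arm can. A call is refused whole if a number of a shift passes 0.0625 or a number of a turn 0.188, either way. A call with a gripper value outside its range is refused whole. The fingers move at their own pace and stop on an object; "newtons" is the grip in N (left out, the last holds). Time passes only in rows, so rows that do not move let the fingers close. It gives the time, the measured TCP pose, the force, the opening and the grip force at its end, in the units of the state.
- manip.sense(): the state, without advancing time (a new reading comes with each control period).
- manip.camera(name): name is "scene" or "top"; returns a dict with "img" (400x640x3 uint8, red, green, blue), "fx", "fy", "cx", "cy" (pixels), "distortion" ([k1, k2, p1, p2, k3] as OpenCV has them; the pictures are not rectified), "rvec" (rotation vector, rad) and "tvec" (3), from world to camera coordinates, as OpenCV has them. Camera axes: x right, y down, z forward; pixel columns grow to the right and rows downward; lengths in m; the calibration is good to about 2 mm. A picture is of the moment at which its call begins. There is no depth.
- manip.job_done(): hands the job in; it is judged then, once.
The state is a dict: "time": time; "joint_pos": joint angles; "dq": joint speeds; "joint_efforts": joint torques, N m; "tool_pos": TCP position; "ee_rot": TCP orientation; "contact_force": force on the tool from outside, world axes, zero at the start; "moment": the same for the moment, N m; "finger_gap": finger opening in m; "gripper_force": force on a finger pad.
Only numpy, scipy, OpenCV 4.12 (cv2) and the standard library are available. Lean on these libraries where they do the work, as an engineer would, in place of code of your own. Each camera call takes 0.05 s, during which the arm holds its last target. There are 200 camera calls.

## Working session

There is one attempt and no reset: what is moved stays moved. The work goes in short steps, Python scripts to look and compute and a tool call to move; the robot and the scene stay as the last step left them, time stands still between calls to the robot, and variables do not carry over. Pictures are saved under pics/ and viewed, at most 10 in all, crops included, and the job is handed in when it is done.

Besides the shell and the picture viewer there is one more tool, called after ">>>" by a JSON object that holds its "api" and its "payload". play_rows: Moves the arm, as the interface text tells. Its arguments: {"type":"object","properties":{"steps":{"type":"array","items":{"type":"array","items":{"type":"array","items":{"type":"number"}}}},"newtons":{"type":"number"}},"required":["steps"]}

```bash
mkdir -p pics; python3 - <<'E'
from workcell import manip
import cv2,pickle
d={}
for n in("scene","top"):
    c=manip.camera(n);d[n]=c
    cv2.imwrite(f"pics/{n}0.png",c["img"][:,:,::-1])
pickle.dump(d,open("c0.pkl","wb"))
s=manip.sense();print(s)
E
```

```text
{'time': 0.1, 'joint_pos': array([-1.37645933e+00,  4.94138625e-01,  1.34604942e+00,  4.07075121e-06,
        1.30251164e+00, -9.55071221e-02]), 'dq': array([-0.00061486, -0.00310734, -0.00213927,  0.00131762,  0.00169597,
       -0.00261395]), 'joint_efforts': array([ 5.44105624e-04, -8.83587027e+01, -3.84559321e+01, -2.57584534e-04,
        5.20477770e-03,  1.87493958e-05]), 'tool_pos': array([ 0.17856522, -0.59861716,  0.23075565]), 'ee_rot': array([ 9.89517091e-01,  1.44414748e-01, -2.53809448e-05, -5.52937008e-04]), 'contact_force': array([ 0.64531778,  0.77843329, -0.94067751]), 'moment': array([0.03555103, 0.00379526, 0.02398393]), 'gripper_force': 0.0, 'finger_gap': 0.08537183067435644}
```

View pics/scene0.png

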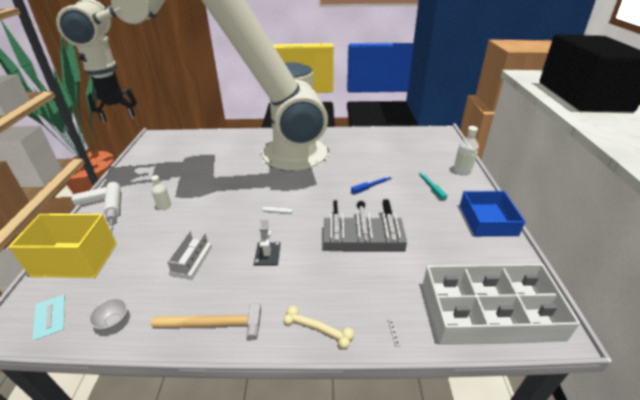

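View pics/top0.png

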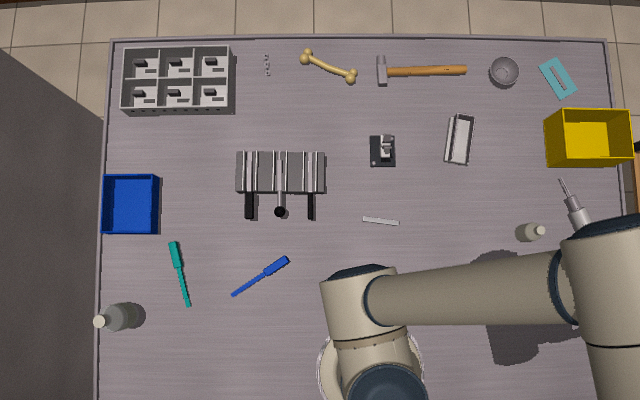

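The top view shows the rack with the thick handle at about (250,205), the clip at (383,150) and the cassette at (459,139). I'll enlarge these.

```bash
python3 - <<'E'
import cv2,pickle
d=pickle.load(open("c0.pkl","rb"))
def crop(n,x,y,w,h,k,out):
    cv2.imwrite(out,cv2.resize(d[n]["img"][y:y+h,x:x+w,::-1],None,fx=k,fy=k,interpolation=cv2.INTER_CUBIC))
crop("top",230,140,100,85,6,"pics/t1.png")
crop("top",360,105,120,70,6,"pics/t2.png")
crop("scene",155,190,260,90,3,"pics/s1.png")
for n in d: print(n,{k:v for k,v in d[n].items() if k!="img"})
E
```

```text
scene {'fx': 363.5701010416474, 'fy': 363.5701010416474, 'cx': 316.1280456434824, 'cy': 201.80619860379738, 'distortion': array([-0.05585466,  0.        ,  0.        ,  0.        ,  0.        ]), 'rvec': array([ 1.67229175,  1.67555086, -0.85428361]), 'tvec': array([-0.08940535, -0.20794171,  1.53298538])}
top {'fx': 495.2621433956721, 'fy': 495.2621433956721, 'cx': 324.425302770783, 'cy': 197.68951714038766, 'distortion': array([-0.11112233,  0.        ,  0.        ,  0.        ,  0.        ]), 'rvec': array([ 2.14431435, -2.16664341,  0.15998817]), 'tvec': array([0.12130058, 0.45964369, 1.30689655])}
```

View pics/t1.png

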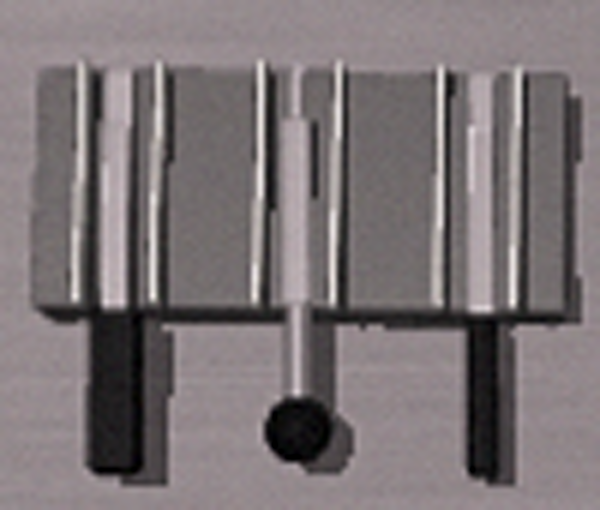

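View pics/t2.png

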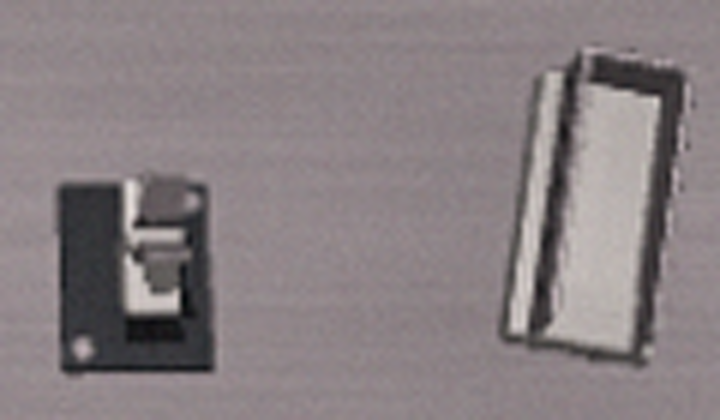

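View pics/s1.png

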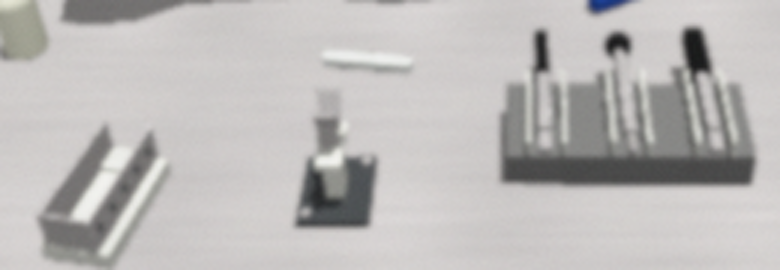

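The crops show these features.
- **Thick chisel:** handle spans x 88–143, y 318–470 in t1, with the blade pointing away from the robot.
- **Clip:** jaws at (165,197) and (160,260) in t2, separated along world x, so the shaft must lie along y.
- **Cassette:** end wall at the top, open end toward the robot (t2 bottom, about (590,350)).

```bash
cat > h.py <<'E'
import cv2,pickle,numpy as np
d=pickle.load(open("c0.pkl","rb"))
def K(c): return np.array([[c["fx"],0,c["cx"]],[0,c["fy"],c["cy"]],[0,0,1]])
def bp(c,uv,z):
    R=cv2.Rodrigues(c["rvec"])[0];o=-R.T@c["tvec"]
    n=cv2.undistortPoints(np.array(uv,float).reshape(-1,1,2),K(c),c["distortion"])[:,0]
    r=np.c_[n,np.ones(len(n))]@R
    return o+r*((z-o[2])/r[:,2])[:,None]
def pj(c,P): return cv2.projectPoints(np.array(P,float).reshape(-1,1,3),c["rvec"],c["tvec"],K(c),c["distortion"])[0][:,0]
def un(p,x0,y0,k): return [(x0+(u+.5)/k-.5,y0+(v+.5)/k-.5) for u,v in p]
E
python3 - <<'E'
from h import *
np.set_printoptions(precision=4,suppress=True)
for n in d:
    c=d[n];print(n,-cv2.Rodrigues(c["rvec"])[0].T@c["tvec"])
t=d["top"];s=d["scene"]
T1=lambda p,z:bp(t,un(p,230,140,6),z)[:,:2]
T2=lambda p,z:bp(t,un(p,360,105,6),z)[:,:2]
S=lambda p,z:bp(s,un(p,155,190,3),z)[:,:2]
print("handle",T1([(90,318),(142,318),(90,468),(140,468)],.057))
print("shaft",T1([(119,75),(114,305)],.052))
print("handle scene",S([(685,30),(708,30),(690,70),(712,68)],.057))
print("clip base",T2([(60,185),(210,185),(213,370),(62,370)],.005))
print("base scene",S([(307,157),(377,157),(368,225),(296,225)],.005))
print("jaws top",T2([(138,178),(198,178),(138,228),(185,228),(133,258),(188,258)],.117))
print("jaws scene",S([(318,90),(341,90),(318,120),(341,120),(316,152),(342,152)],.117))
print("cass rim .06",T2([(585,50),(685,72),(645,360),(535,340),(505,340),(545,75)],.06))
print("cass scene",S([(108,125),(155,132),(40,218),(98,243)],.06))
E
```

```text
scene [1.3475 0.1192 0.7558]
top [0.2781 0.1323 1.3561]
handle [[0.473  0.3287]
 [0.4728 0.3056]
 [0.4064 0.328 ]
 [0.4062 0.3059]]
shaft [[0.5841 0.3178]
 [0.4795 0.3188]]
handle scene [[0.4134 0.3095]
 [0.4138 0.334 ]
 [0.4815 0.3054]
 [0.4785 0.3283]]
clip base [[ 0.6401 -0.0128]
 [ 0.6397 -0.0835]
 [ 0.5511 -0.0819]
 [ 0.5516 -0.0115]]
base scene [[ 0.5513 -0.0822]
 [ 0.5517 -0.0116]
 [ 0.6438 -0.0119]
 [ 0.6437 -0.0796]]
jaws top [[ 0.613  -0.0345]
 [ 0.6129 -0.0605]
 [ 0.5909 -0.0339]
 [ 0.5908 -0.0541]
 [ 0.5777 -0.0313]
 [ 0.5775 -0.055 ]]
jaws scene [[ 0.5809 -0.0545]
 [ 0.5811 -0.0333]
 [ 0.6225 -0.049 ]
 [ 0.6227 -0.0285]
 [ 0.6639 -0.0452]
 [ 0.664  -0.0228]]
cass rim .06 [[ 0.6883 -0.25  ]
 [ 0.678  -0.2962]
 [ 0.5434 -0.2696]
 [ 0.5529 -0.2196]
 [ 0.5529 -0.2059]
 [ 0.6764 -0.2307]]
cass scene [[ 0.5637 -0.2689]
 [ 0.5741 -0.2198]
 [ 0.6871 -0.295 ]
 [ 0.7163 -0.2339]]
```

Handle centre is about (0.441, 0.318) and the clip about (0.596, −0.044) with the shaft along y. I'll check the cassette guess with a wireframe overlay.

```bash
cat > ov.py <<'E'
from h import *
def box(c,yaw,x0,x1,y0,y1,z0,z1):
    R=np.array([[np.cos(yaw),-np.sin(yaw)],[np.sin(yaw),np.cos(yaw)]])
    P=[(*(R@[x,y]+c),z) for z in(z0,z1) for x,y in((x0,y0),(x1,y0),(x1,y1),(x0,y1))]
    E=[(i,(i+1)%4) for i in range(4)]+[(4+i,4+(i+1)%4) for i in range(4)]+[(i,i+4) for i in range(4)]
    return [(P[a],P[b]) for a,b in E]
def draw(n,x,y,w,h,k,segs):
    c=d[n];im=cv2.resize(c["img"][y:y+h,x:x+w,::-1],None,fx=k,fy=k,interpolation=cv2.INTER_CUBIC)
    for (a,b),col in segs:
        q=((pj(c,[a,b])-[x,y]+.5)*k-.5).round().astype(int)
        cv2.line(im,tuple(map(int,q[0])),tuple(map(int,q[1])),col,1,cv2.LINE_AA)
    return im
E
python3 - <<'E'
from ov import *
p=(.638,-.261);yw=-.2
L=[(s,(0,0,255)) for s in box(p,yw,-.077,.048,-.022,.022,.020,.060)]
L+=[(s,(0,200,0)) for s in box((.596,-.044),0,-.0165,.0165,-.01,.01,.085,.117)]
a=draw("top",435,105,45,70,8,L);b=draw("scene",160,225,60,60,7,L);e=draw("top",365,125,40,50,0 or 4,L)
H=600;W=800;im=np.zeros((H,W,3),np.uint8)
for m,x,y in((a,0,0),(b,370,0)): im[y:y+m.shape[0],x:x+m.shape[1]]=m
e=draw("top",365,125,40,40,4,L);f=draw("scene",250,215,35,40,4,L)
im[430:590,370:530]=e;im[430:590,540:680]=f
cv2.imwrite("pics/ov1.png",im)
E
```

```text
(no output)
```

View pics/ov1.png

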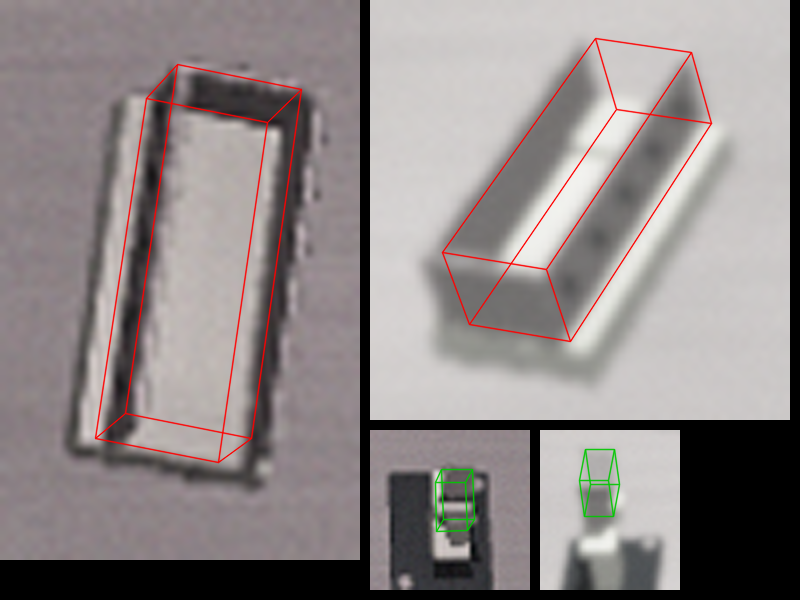

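The overlay shows the clip fits (green box on the jaws). The cassette lies a few mm further toward −y with slightly less yaw, so I take it as (0.639, −0.265), yaw −0.175. Now moving.

>>> {"api": "play_rows", "payload": {"steps": [[[0,0,0,0.145,1],[0,0,0,0.145,1],[0.045,-0.04,0,0,1],[0.045,-0.04,0,0,1],[0.045,-0.04,0,0,1],[0.045,-0.04,0,0,1],[0.045,-0.04,0,0,1],[0.045,-0.04,0,0,1]]]}}

```text
time: 1.1
tool_pos: [0.4498, -0.3574, 0.2311]
ee_rot: [1.0, -0.0, -0.0, -0.0]
contact_force: [0.8, -1.0, 0.2]
finger_gap: 0.0855
gripper_force: 0.0
```

>>> {"api": "play_rows", "payload": {"steps": [[[0,-0.06,0,0,1],[0,-0.06,0,0,1],[0,-0.06,0,0,1],[0,-0.06,0,0,1],[0,-0.06,0,0,1],[0,-0.06,0,0,1],[0,-0.06,0,0,1],[0,-0.06,0,0,1]]]}}

```text
time: 2.1
tool_pos: [0.4484, 0.1229, 0.2313]
ee_rot: [1.0, -0.0, 0.0, -0.0]
contact_force: [0.2, -0.7, 0.7]
finger_gap: 0.0854
gripper_force: 0.0
```

>>> {"api": "play_rows", "payload": {"steps": [[[0.002,-0.049,0.01,0,1],[0.002,-0.049,0.01,0,1],[0.002,-0.049,0.01,0,1],[0.002,-0.048,0.01,0,1],[0,0,0.03,0,1],[0,0,0.03,0,1],[0,0,0,0,1],[0,0,0,0,1]]]}}

```text
time: 3.1
tool_pos: [0.4572, 0.3161, 0.1322]
ee_rot: [1.0, -0.0, 0.0, -0.0]
contact_force: [0.5, -0.5, 0.6]
finger_gap: 0.0853
gripper_force: 0.0
```

```bash
python3 - <<'E'
from workcell import manip
import cv2,numpy as np
a=manip.camera("top")["img"][130:230,225:335,::-1];b=manip.camera("scene")["img"][150:260,310:420,::-1]
f=lambda m,k:cv2.resize(m,None,fx=k,fy=k,interpolation=cv2.INTER_CUBIC)
im=np.zeros((400,800,3),np.uint8);a=f(a,3.6);b=f(b,3.6)
im[:360,:396]=a[:360,:396];im[:396,400:796]=b[:396,:396]
cv2.imwrite("pics/g1.png",im);print(manip.sense()["tool_pos"],manip.sense()["joint_pos"])
E
```

```text
[0.45745353 0.31621946 0.13252982] [4.97428810e-01 5.15082270e-01 1.63128069e+00 5.55334068e-05
 9.93365401e-01 2.06871359e+00]
```

View pics/g1.png

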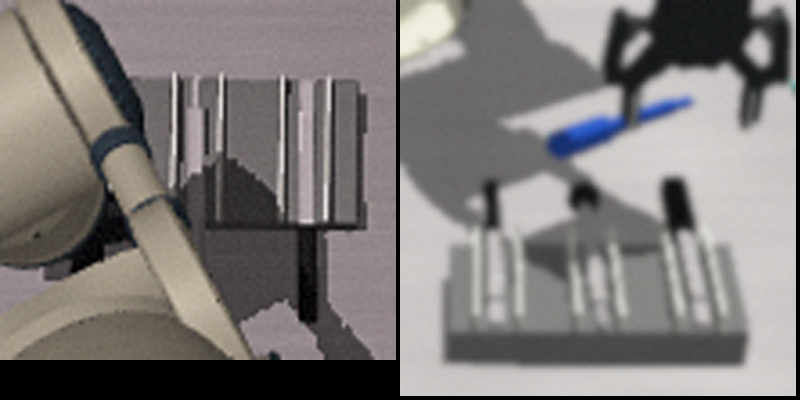

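The fingers straddle the thick handle, with finger tips at (635,115) and (748,120) and the handle at (678,190). Going down to grasp.

>>> {"api": "play_rows", "payload": {"steps": [[[-0.001,-0.001,0.03,0,1],[0,-0.001,0.03,0,1],[0,0,0.025,0,1],[0,0,0.02,0,1],[0,0,0,0,1],[0,0,0,0,0.1],[0,0,0,0,0.1],[0,0,0,0,0.1]]], "newtons": 100}}

```text
time: 4.2
tool_pos: [0.4562, 0.3182, 0.027]
ee_rot: [1.0, -0.0, 0.001, -0.0]
contact_force: [0.2, 0.4, 0.3]
finger_gap: 0.032
gripper_force: 0.0
```

>>> {"api": "play_rows", "payload": {"steps": [[[0,0,0,0,0.1],[0,0,0,0,0.1],[0,0,0,0,0.1]]]}}

```text
time: 4.58
tool_pos: [0.456, 0.3181, 0.0269]
ee_rot: [1.0, -0.0, 0.0, -0.0]
contact_force: [-1.1, -1.9, 9.2]
finger_gap: 0.0204
gripper_force: 97.2
```

>>> {"api": "play_rows", "payload": {"steps": [[[0,0,-0.01,0,0.1],[0,0,-0.02,0,0.1],[0,0,-0.025,0,0.1],[0,0,-0.03,0,0.1],[0,0,-0.03,0,0.1],[0,0,-0.02,0,0.1],[0,0,0,0,0.1]]]}}

```text
time: 5.45
tool_pos: [0.4564, 0.3184, 0.1628]
ee_rot: [1.0, -0.0, 0.001, -0.001]
contact_force: [-0.0, -0.4, -1.6]
finger_gap: 0.0207
gripper_force: 97.6
```

>>> {"api": "play_rows", "payload": {"steps": [[[0.0175,0.0504,0,0,0.1],[0.0175,0.0504,0,0,0.1],[0.0175,0.0504,0,0,0.1],[0.0175,0.0504,0,0,0.1],[0.0175,0.0504,0,0,0.1],[0.0175,0.0504,0,0,0.1],[0.0175,0.0504,0,0,0.1],[0.0175,0.0504,0,0,0.1]]]}}

```text
time: 6.45
tool_pos: [0.5955, -0.0869, 0.1602]
ee_rot: [1.0, -0.0, -0.001, -0.0]
contact_force: [0.6, 1.2, -1.9]
finger_gap: 0.0205
gripper_force: 97.9
```

>>> {"api": "play_rows", "payload": {"steps": [[[0,0,0,-0.17,0.1],[0,0,0,-0.17,0.1],[0,0,0,-0.17,0.1],[0,0,0,-0.17,0.1],[0,0,0,-0.17,0.1],[0,0,0,-0.17,0.1],[0,0,0,-0.17,0.1],[0,0,0,-0.17,0.1]]]}}

```text
time: 7.45
tool_pos: [0.5951, -0.0851, 0.1601]
ee_rot: [0.776, 0.631, -0.001, -0.001]
contact_force: [0.1, -0.3, -0.7]
finger_gap: 0.0205
gripper_force: 98.1
```

>>> {"api": "play_rows", "payload": {"steps": [[[0,0,0,-0.17,0.1],[0,0,0,-0.041,0.1],[0,0,0,0,0.1],[0,0,0,0,0.1]]]}}

```text
time: 7.95
tool_pos: [0.5954, -0.0851, 0.1607]
ee_rot: [0.708, 0.707, -0.0, -0.0]
contact_force: [-0.8, 0.5, -1.5]
finger_gap: 0.0206
gripper_force: 98.1
```

```bash
python3 - <<'E'
from workcell import manip
import cv2,numpy as np
a=manip.camera("top")["img"][100:220,290:420,::-1];b=manip.camera("scene")["img"][170:290,200:330,::-1]
f=lambda m,k:cv2.resize(m,None,fx=k,fy=k,interpolation=cv2.INTER_CUBIC)
cv2.imwrite("pics/c1.png",np.hstack([f(a,3),f(b,3)]));s=manip.sense();print(s["tool_pos"],s["ee_rot"],s["contact_force"],s["moment"],s["finger_gap"])
E
```

```text
[ 0.59559122 -0.08518814  0.16101855] [ 7.07363099e-01  7.06850345e-01 -9.90075970e-05 -1.58480448e-04] [ 0.39145453  0.33558984 -1.56463882] [-0.03572834 -0.06758249  0.02849281] 0.02048869932449678
```

View pics/c1.png

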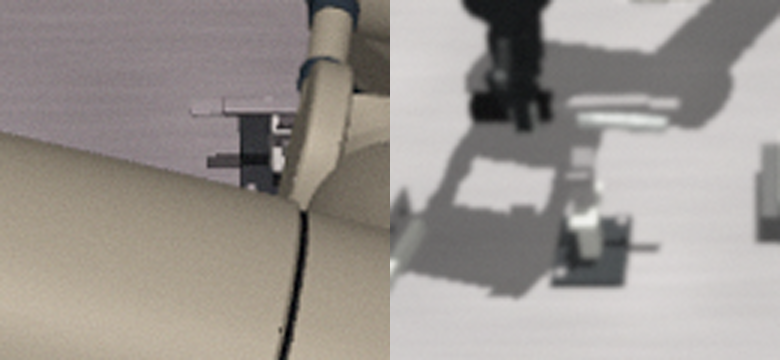

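The chisel is held level above the clip, with its shaft at scene-panel (568–680, 103). I'll check this against the predicted position.

```bash
python3 - <<'E'
from h import *
P=[(.5955,-.064,.180),(.5955,.021,.180),(.5955,.046,.180)]
for n in("scene","top"): print(n,pj(d[n],P))
print("obs scene shaft left",(568-390)/3+200,103.5/3+170,"sh/blade",(648-390)/3+200,"tip",(680-390)/3+200)
print("obs top bladejoint",224/3+290,105/3+100,"tip",191/3+290)
E
```

```text
scene [[253.66426273 204.78392626]
 [286.01510993 204.52327464]
 [295.57198978 204.44585294]]
top [[397.97189363 134.36987553]
 [363.45700338 134.53475115]
 [353.26491328 134.5966601 ]]
obs scene shaft left 259.3333333333333 204.5 sh/blade 286.0 tip 296.6666666666667
obs top bladejoint 364.6666666666667 135.0 tip 353.6666666666667
```

>>> {"api": "play_rows", "payload": {"steps": [[[0,0,0.02,0,0.1],[0,0,0.02,0,0.1],[0,0,0.015,0,0.1],[0,0,0.01,0,0.1],[0,0,0.006,0,0.1],[0,0,0.005,0,0.1],[0,0,0,0,0.1]]], "newtons": 120}}

```text
time: 8.93
tool_pos: [0.596, -0.0853, 0.0854]
ee_rot: [0.707, 0.707, 0.0, 0.0]
contact_force: [1.7, -1.0, -0.9]
finger_gap: 0.02
gripper_force: 119.3
```

>>> {"api": "play_rows", "payload": {"steps": [[[0,0,0.005,0,0.1],[0,0,0.005,0,0.1],[0,0,0.003,0,0.1],[0,0,0.003,0,0.1],[0,0,0.002,0,0.1],[0,0,0,0,0.1]]]}}

```text
time: 9.68
tool_pos: [0.5957, -0.0852, 0.0671]
ee_rot: [0.707, 0.707, -0.0, -0.0]
contact_force: [3.4, 0.3, -3.3]
finger_gap: 0.02
gripper_force: 119.1
```

```bash
python3 - <<'E'
from workcell import manip
s=manip.sense();print(s["tool_pos"],s["contact_force"],s["moment"],s["finger_gap"])
E
```

```text
[ 0.59569903 -0.08522522  0.06708896] [ 3.39470862  0.34246042 -3.30364191] [-0.14986903 -0.50027297 -0.18783526] 0.019958268916409713
```

>>> {"api": "play_rows", "payload": {"steps": [[[0,0,0.002,0,0.1],[0,0,0,0,0.1]]]}}

```text
time: 9.93
tool_pos: [0.5959, -0.0853, 0.0659]
ee_rot: [0.707, 0.707, 0.0, 0.0]
contact_force: [-0.8, 1.0, 9.8]
finger_gap: 0.0202
gripper_force: 121.0
```

>>> {"api": "play_rows", "payload": {"steps": [[[0,0,0.002,0,0.1],[0,0,0,0,0.1]]]}}

```text
time: 10.18
tool_pos: [0.5965, -0.0854, 0.0646]
ee_rot: [0.707, 0.707, 0.001, 0.001]
contact_force: [0.0, 1.0, 19.8]
finger_gap: 0.0203
gripper_force: 123.3
```

```bash
python3 - <<'E'
from workcell import manip
import cv2,numpy as np
a=manip.camera("top")["img"][100:220,290:420,::-1];b=manip.camera("scene")["img"][190:270,215:315,::-1]
f=lambda m,k:cv2.resize(m,None,fx=k,fy=k,interpolation=cv2.INTER_CUBIC)
cv2.imwrite("pics/c2.png",f(b,6));s=manip.sense();print(s["tool_pos"],s["contact_force"],s["moment"])
E
```

```text
[ 0.59651127 -0.08535319  0.06459078] [-0.97653732  1.19189039 19.10327738] [0.63747863 0.02079637 0.02479459]
```

View pics/c2.png

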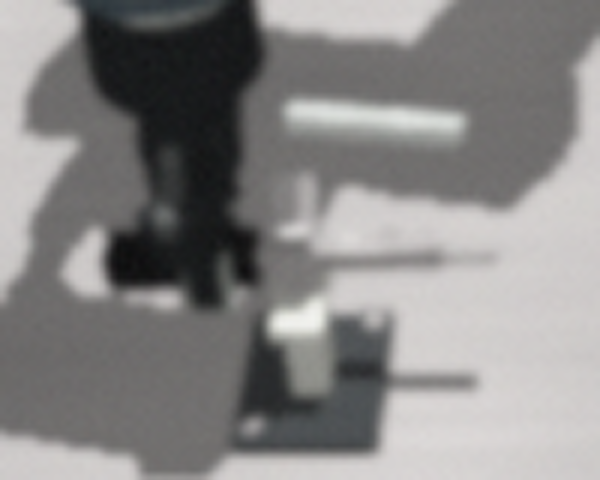

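The shaft is between the jaws near (310,260) and the seat stop is felt at TCP z 0.066. Relieve and release.

>>> {"api": "play_rows", "payload": {"steps": [[[0,0,-0.0015,0,0.1],[0,0,0,0,0.6],[0,0,0,0,0.6],[0,0,0,0,0.6],[0,0,0,0,0.6],[0,0,0,0,0.6],[0,0,-0.01,0,0.6],[0,0,-0.02,0,0.6]]]}}

```text
time: 11.28
tool_pos: [0.5953, -0.0851, 0.0951]
ee_rot: [0.707, 0.707, -0.0, -0.001]
contact_force: [0.1, 0.4, -0.2]
finger_gap: 0.0511
gripper_force: 0.0
```

>>> {"api": "play_rows", "payload": {"steps": [[[0,0,-0.04,0,0.6],[0,0,-0.04,0,0.6],[0,0,0,0,0.6]]]}}

```text
time: 11.65
tool_pos: [0.5974, -0.0856, 0.1785]
ee_rot: [0.707, 0.707, 0.002, 0.003]
contact_force: [0.5, 0.3, -1.1]
finger_gap: 0.0516
gripper_force: 0.0
```

```bash
python3 - <<'E'
from workcell import manip
import cv2,numpy as np
b=manip.camera("scene")["img"][190:270,215:315,::-1]
cv2.imwrite("pics/c3.png",cv2.resize(b,None,fx=6,fy=6,interpolation=cv2.INTER_CUBIC))
from h import *
P=[(.596,-.1-.036,.085),(.596,-.064,.085),(.596,.021,.085),(.596,.046,.085)]
print((pj(d["scene"],P)-[215,190]+.5)*6-.5,manip.sense()["tool_pos"])
E
```

```text
[[105.53759335 255.42032416]
 [259.57390005 254.68344716]
 [442.75462987 253.67474435]
 [496.84804815 253.34965048]] [ 0.59641655 -0.08537943  0.17654171]
```

View pics/c3.png

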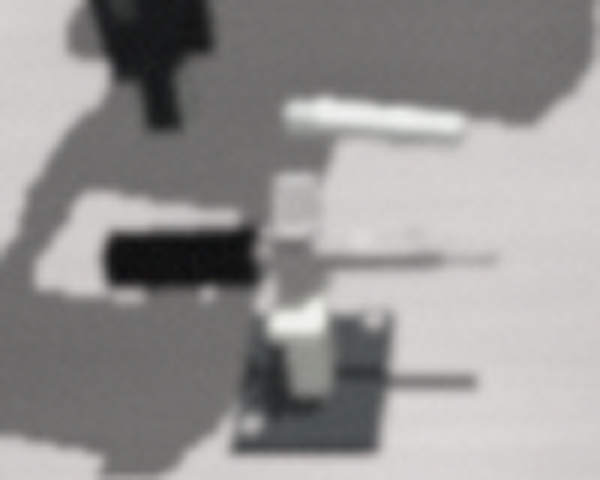

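The chisel sits level in the clip: handle at 105–258, blade tip at 497, both as predicted. Now regrasp by the shaft on the far side.

>>> {"api": "play_rows", "payload": {"steps": [[[0.042,0,0,0,0.6],[0.042,0,0,0,0.6],[0,0,0.03,0,0.6],[0,0,0.03,0,0.6],[0,0,0.03,0,0.6],[0,0,0.02,0,0.6],[0,0,0,0,0.6],[0,0,0,0,0]]]}}

```text
time: 12.7
tool_pos: [0.5958, -0.0012, 0.0651]
ee_rot: [0.707, 0.707, 0.0, -0.0]
contact_force: [0.9, 0.3, -0.7]
finger_gap: 0.0343
gripper_force: 0.0
```

>>> {"api": "play_rows", "payload": {"steps": [[[0,0,0,0,0],[0,0,0,0,0],[0,0,0,0,0],[0,0,0,0,0],[0,0,0,0,0]]]}}

```text
time: 13.32
tool_pos: [0.5961, -0.0012, 0.065]
ee_rot: [0.707, 0.707, 0.0, 0.0]
contact_force: [2.4, 0.7, 3.0]
finger_gap: 0.0098
gripper_force: 117.7
```

>>> {"api": "play_rows", "payload": {"steps": [[[0,0,-0.005,0,0],[0,0,-0.005,0,0],[0,0,-0.005,0,0],[0,0,-0.005,0,0],[0,0,-0.01,0,0],[0,0,-0.01,0,0],[0,0,0,0,0]]]}}

```text
time: 14.2
tool_pos: [0.5962, -0.0013, 0.1058]
ee_rot: [0.707, 0.707, 0.0, 0.001]
contact_force: [-0.6, 0.0, -1.8]
finger_gap: 0.0096
gripper_force: 117.8
```

>>> {"api": "play_rows", "payload": {"steps": [[[0,0,-0.02,0,0],[0,0,-0.02,0,0],[0,0,-0.02,0,0],[0,0,0,0,0],[0,0,0,0,0]]]}}

```text
time: 14.82
tool_pos: [0.5952, -0.0012, 0.1639]
ee_rot: [0.707, 0.707, -0.0, -0.0]
contact_force: [-0.3, 0.5, -2.3]
finger_gap: 0.0099
gripper_force: 117.8
```

```bash
python3 - <<'E'
from workcell import manip
from h import *
s=manip.sense();print(s["tool_pos"],s["contact_force"],s["moment"],s["finger_gap"])
# handle outline: dark blob in the scene picture, near the predicted place
z=s["tool_pos"][2]+.02
P=[(.596,-.136,z),(.596,-.064,z),(.596,.046,z)];q=pj(d["scene"],P);print(q)
c=manip.camera("scene")["img"];g=c.max(2)
for u in range(int(q[0,0])-3,int(q[1,0])+4,3):
    v=np.arange(int(q[0,1])-16,int(q[0,1])+22);col=g[v,u];print(u,v[col<45].min(initial=999),v[col<45].max(initial=0),(col<45).sum())
E
```

```text
[ 0.59522767 -0.00118461  0.16390605] [-0.32834396  0.54416831 -2.31140759] [ 0.0491253  -0.021283   -0.00545107] 0.009913773187063076
[[226.19203154 203.93588306]
 [253.45288925 203.71441171]
 [295.48143758 203.37121654]]
223 999 0 0
226 999 0 0
229 201 208 8
232 201 208 8
235 201 208 8
238 201 208 8
241 200 208 9
244 200 208 9
247 200 208 9
250 200 208 9
253 999 0 0
256 999 0 0
```

>>> {"api": "play_rows", "payload": {"steps": [[[0,0,0,-0.1745,0],[0,0,0,-0.1745,0],[0,0,0,-0.1745,0],[0,0,0,-0.1745,0],[0,0,0,-0.1745,0],[0,0,0,-0.1745,0],[0,0,0,-0.1745,0],[0,0,0,-0.1745,0]]]}}

```text
time: 15.88
tool_pos: [0.5952, -0.0012, 0.1637]
ee_rot: [0.084, 0.996, -0.0, -0.001]
contact_force: [-0.3, 0.5, -1.8]
finger_gap: 0.0099
gripper_force: 117.8
```

>>> {"api": "play_rows", "payload": {"steps": [[[0.0024,-0.0505,0,0,0],[0.0024,-0.0505,0,0,0],[0.0024,-0.0505,0,0,0],[0.0024,-0.0505,0,0,0],[0.0022,-0.0504,0,0,0],[0,0,0,0,0],[0,0,0,0,0]]]}}

```text
time: 16.75
tool_pos: [0.5397, -0.2474, 0.1639]
ee_rot: [0.088, 0.996, 0.0, -0.001]
contact_force: [0.1, 0.2, -1.6]
finger_gap: 0.0097
gripper_force: 117.9
```

```bash
python3 - <<'E'
from workcell import manip
from h import *
from scipy.spatial.transform import Rotation as R
s=manip.sense();X=R.from_quat(s["ee_rot"]).apply([1,0,0]);print(s["tool_pos"],X,s["contact_force"],s["finger_gap"])
z=s["tool_pos"][2]+.02
H=s["tool_pos"]+[0,0,.02]-X*.099;print("handle pred",H)
for n in("scene","top"):
    c=manip.camera(n);q=pj(c,[H-X*.036,H,H+X*.036]);u0,v0=q[1].astype(int)
    m=(c["img"].max(2)<45)[v0-16:v0+17,u0-16:u0+17]
    k,l,st,ce=cv2.connectedComponentsWithStats(m.astype(np.uint8));i=1+np.argmax(st[1:,4])
    ys,xs=np.where(l==i);print(n,q,"blob",st[i],ce[i]+[u0-16,v0-16],np.linalg.svd(np.c_[xs,ys]-ce[i])[2][0] if 0 else cv2.fitLine(np.c_[xs,ys].astype(np.float32),2,0,.01,.01)[:2].ravel())
    e=q[2]-q[0];print("pred dir",e/np.linalg.norm(e))
E
```

```text
[ 0.53973867 -0.24737547  0.16393456] [-0.98464921  0.17453924  0.00141205] [ 0.06234426  0.23163846 -1.5662664 ] 0.009697278858252462
handle pred [ 0.63721894 -0.26465485  0.18379477]
scene [[166.08098914 223.22718966]
 [173.1395866  214.18377081]
 [179.80740414 205.6595128 ]] blob [  7   7  18  22 196] [172.82142857 215.26020408] [ 0.57798725 -0.8160458 ]
pred dir [ 0.61569049 -0.78798809]
top [[479.00058564 103.99092949]
 [477.47989253 117.61276477]
 [475.91405474 131.39707942]] blob [ 10   0  18  33 265] [477.79245283 115.76226415] [ 0.3246259 -0.9458425]
pred dir [-0.11191433  0.99371786]
```

>>> {"api": "play_rows", "payload": {"steps": [[[0,0,0.03,0,0],[0,0,0.03,0,0],[0,0,0.02,0,0],[0,0,0.015,0,0],[0,0,0.015,0,0],[0,0,0.012,0,0],[0,0,0,0,0]]]}}

```text
time: 17.73
tool_pos: [0.5398, -0.2475, 0.042]
ee_rot: [0.087, 0.996, 0.0, -0.001]
contact_force: [0.3, 0.5, -1.8]
finger_gap: 0.0095
gripper_force: 118.0
```

>>> {"api": "play_rows", "payload": {"steps": [[[0,0,0.008,0,0],[0,0,0.008,0,0],[0,0,0.006,0,0],[0,0,0.004,0,0],[0,0,0,0,0]]]}}

```text
time: 18.35
tool_pos: [0.5401, -0.2476, 0.0165]
ee_rot: [0.087, 0.996, 0.0, -0.0]
contact_force: [-0.0, 1.6, -1.6]
finger_gap: 0.0098
gripper_force: 118.0
```

```bash
python3 - <<'E'
from workcell import manip
s=manip.sense();print(s["tool_pos"],s["contact_force"],s["moment"],s["finger_gap"])
E
```

```text
[ 0.54008096 -0.24764113  0.01650098] [-0.03515919  1.58866038 -1.64668483] [0.0515354  0.00042597 0.0193949 ] 0.009794331993877362
```

>>> {"api": "play_rows", "payload": {"steps": [[[0,0,0.003,0,0],[0,0,0,0,0]]]}}

```text
time: 18.6
tool_pos: [0.5402, -0.2477, 0.0137]
ee_rot: [0.087, 0.996, -0.0, 0.0]
contact_force: [0.9, 0.6, -1.1]
finger_gap: 0.0096
gripper_force: 118.0
```

>>> {"api": "play_rows", "payload": {"steps": [[[0,0,0.0015,0,0],[0,0,0,0,0]]]}}

```text
time: 18.85
tool_pos: [0.5403, -0.2478, 0.0123]
ee_rot: [0.087, 0.996, -0.0, 0.0]
contact_force: [-0.5, -0.1, 0.6]
finger_gap: 0.0096
gripper_force: 118.1
```

>>> {"api": "play_rows", "payload": {"steps": [[[0,0,0,0,0.4],[0,0,0,0,0.4],[0,0,0,0,0.4],[0,0,0,0,0.4],[0,0,-0.01,0,0.4],[0,0,-0.03,0,0.4],[0,0,-0.05,0,0.4],[0,0,-0.05,0,0.4]]]}}

```text
time: 19.85
tool_pos: [0.54, -0.2476, 0.1543]
ee_rot: [0.087, 0.996, 0.0, -0.0]
contact_force: [1.0, -1.2, 0.2]
finger_gap: 0.0343
gripper_force: 0.0
```

>>> {"api": "play_rows", "payload": {"steps": [[[0,-0.06,-0.03,0,0.4],[0.03,-0.05,-0.02,0,0.4],[0.03,-0.05,0,0,0.4],[0.03,-0.05,0,0,0.4],[0.03,-0.05,0,0,0.4],[0,0,0,0,0.4],[0,0,0,0,0.4]]]}}

```text
time: 20.72
tool_pos: [0.3775, -0.4786, 0.2006]
ee_rot: [0.088, 0.996, 0.0, 0.0]
contact_force: [0.6, 0.3, -0.1]
finger_gap: 0.0339
gripper_force: 0.0
```

```bash
python3 - <<'E'
from workcell import manip
from h import *
s=manip.sense();print(s["time"],s["tool_pos"],s["contact_force"])
c=manip.camera("top");b=c["img"][95:200,425:485].astype(int);a=d["top"]["img"][95:200,425:485].astype(int)
m=(c["img"].max(2)<38);o=(d["top"]["img"].max(2)<38)
p=np.array([.639,-.265,.031]);X=np.array([-np.cos(.175),np.sin(.175),0])
q=pj(c,[p+[0,0,.011]-X*.036,p+[0,0,.011],p+[0,0,.011]+X*.036,p+X*.12]);print(q)
n=m[95:200,425:485]&~o[95:200,425:485]
k,l,st,ce=cv2.connectedComponentsWithStats(n.astype(np.uint8))
for i in range(1,k):
    if st[i,4]>20: print(st[i]+[425,95,0,0,0],ce[i]+[425,95])
for r in range(0,75,4): print("".join("#" if x<45 else "+" if x<90 else "." for x in c["img"][100+r,430:485].max(1)))
E
```

```text
20.725 [ 0.37747533 -0.47859872  0.20063325] [ 0.59911429  0.26750912 -0.06911307]
[[463.1003586  119.71092685]
 [461.62571232 132.05882599]
 [460.11675841 144.53076759]
 [455.3758372  174.82593246]]
[456 122  11  26 201] [461.02487562 134.04975124]
[475 185   9  15  35] [479.14285714 192.11428571]
.......................................................
.......................................................
.......................................................
.......................................................
........................+++..++++++++++.+..............
........................++...........+++++++...........
.......................++...+########...+++............
.......................++...#########...+++............
......................++...+########...+++.............
.....................+++...#########...+++.............
................+....++...+########...+++..............
....................+#+...########+...+++..............
...............+....++.....+.........+++...............
...................+#+...............++................
..............+....+++...............++................
..................+.......+.........++.................
.........................+.....++++++..................
........................++.............................
........................+..............................
```

The handle sits inside the pocket, centred across and within about 5 mm along, and the gripper is clear. Handing in.

```bash
python3 -c "
from workcell import manip
print(manip.job_done())"
```

```text
the job is handed in; nothing more can be done
None
```

I seated the chisel in the clip, took it out again by its shaft, laid it in the cassette pocket and handed the job in at about 21 s; no verdict came back, but my last camera check put the handle about 5 mm from its place along the pocket.

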